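Find the thread hand of a flask's cap and lift it off

ROBOT

A 7-joint arm with a two-finger parallel gripper is mounted at the origin on a cart in front of the work surface, level with it; the furniture and walls round the work are solid. World frame = base frame: x ahead of the robot, y to its left, z up, the work surface at z = 0. Lengths are in m, angles in rad, forces in N, time in s.
With the tool pointing down it reaches from about 0.4 to 0.85 m from the base axis. Payload 4.4 kg.
Tool frame: the origin (TCP) lies on the centre line of the jaws, within the pads' length; the fingertips stand 8 mm ahead of it and the grasp point (between the pads) lies 11 mm behind it (manip.nose_length is the distance from the TCP to the fingertips, in m); z points along the fingers, y is the line along which they close (so a half turn about z gives the same grasp; the last joint's range is limited). The gripper opens to 94 mm and grips with 3 to 60 N. Pads are 16 mm wide; open, the fingers measure 119 mm over their backs; the gripper's body (75 mm by 177 mm) begins 78 mm behind the grasp point.
Start: joints at [1.094, 0.628, 0.038, 1.517, -0.027, 0.996, -0.02], TCP at [0.26, -0.596, 0.213] pointing down, gripper open.
Joint ranges: [-3.06, 3.06], [-0.37, 2.12], [-1.25, 1.32], [0.18, 2.47], [-1.1, 4.24], [0.23, 1.98], [-2.94, 2.94]. Speed limits (rad/s): [2.57, 2.57, 3.14, 3.14, 3.14, 3.14, 3.14].

INTERFACE

Orientations are given as [roll, pitch, yaw] about the fixed x, y, z axes, in that order (R = Rz(yaw) Ry(pitch) Rx(roll)).
In Python, from workcell import sensors, viewer, finish_job, manip gives the robot as it stands. The module is installed in compiled form; this text tells all that it offers.
- The arm moves only by the tool jog_arm, never from a script. Its argument "commands" is one flat list of numbers, 7 for each row, row after row: the shift along the tool's x, y, z in cm, then the turn, a rotation vector about the tool's x, y, z in rad, then the opening, from 0 (shut) to 1 (fully open). A call has 1 to 8 rows; each row is the pose to reach, as a shift and turn from the pose commanded when the call began, along the tool's axes at that moment; what a row does not reach only later rows make up. A row lasts 1/12 s, in which the tool goes at most 41.7 mm and 7.16 degrees, less where a joint would pass 70% of its speed; a pose out of reach is approached as far as the arm can. A call with a gripper value outside its range is refused whole. The fingers move at their own pace and stop on an object; "squeeze" is the grip in N (left out, the last holds). Time passes only in rows, so rows that repeat a pose let the fingers close. It gives the time, the measured TCP pose, the force, the opening and the grip force at its end, in the units of the state.
- sensors.observe(): the state, without advancing time (a new reading comes with each control period).
- viewer.snapshot(name): name is "scene" or "top"; returns the picture (400x640x3 uint8, red, green, blue); there is no depth.
- viewer.calibration(name): a dict with "fx", "fy", "cx", "cy" (pixels), "T" (4x4, takes a point from camera to world coordinates). Camera axes: x right, y up, looking along -z (the intrinsics and any distortion apply to the point x, -y, -z); pixel columns grow to the right and rows downward; lengths in m; the calibration is good to about 2 mm. A picture is of the moment at which its call begins. calibration takes no time and is no camera call.
- finish_job(): hands the job in; it is judged then, once.
The state is a dict: "clock": time; "joints": joint angles; "dq": joint speeds; "joint_efforts": joint torques, N m; "position": TCP position; "tcp_rot": TCP orientation; "contact_force": force on the tool from outside, world axes, zero at the start; "wrist_torque": the same for the moment, N m; "width": finger opening in m; "finger_force": force on a finger pad.
Only numpy, scipy, OpenCV 4.12 (cv2) and the standard library are available. Lean on these libraries where they do the work, as an engineer would, in place of code of your own. Each camera call takes 0.05 s, during which the arm holds its last target. There are 200 camera calls.

TASK

Open the square-bodied scent flask for a customer to smell: its cap may have an ordinary or a reversed thread, which cannot be seen, so try loosening it gently both ways, never forcing it, until you find the way it gives, turn it a quarter turn that way and lift it straight off. Finish while still holding the cap in the gripper, upright and still, straight above its own flask and about 8 cm clear of the open mouth. Leave the round-bodied flask shut and untouched, and do not shove the other things about.

Things in the scene. Friction and masses are not known exactly. Their poses are not given: they have to be found in the camera images.
- square_flask: the flask to open: square amber glass body 72 x 72 mm with a paper label, screwed down on a square wooden foot 100 x 100 x 12 mm (it cannot move). Origin: centre of the foot's underside, on the surface; z up the axis of the neck. Shoulders end 83 mm up; the neck (30 mm across, collar pieces 40 mm across) ends in the mouth 110 mm up. It and the round flask change places.
- square_cap: the square flask's cap, separate but locked on the neck: round, ribbed, black, 50 mm across, 42 mm high, about 60 g. Origin: centre of its underside (open skirt), z up its axis; at the start 87 mm above the flask's origin (top at 129 mm), its x axis parallel to the flask's. Grip it from above at any yaw; fingers may reach down to 4 mm above its underside.
- cap_top (a point): centre of the top of the square flask's cap. The cap's quarter-turn thread is of unknown hand, new each time: one way it meets a stop after about 7 degrees that yields a little under load (a light grip of 20 to 40 N then slips round it; a hard grip would force it); the other way it turns easily.
- flask_mouth (a point): centre of the square flask's mouth, inside the cap, 110 mm above the surface. The cap can be lifted off it once turned 65 to 115 degrees the right way from its start (best 90; a stop comes at about 125). Before that it rises only about 1 mm and holds fast against a pull; it does not rise by itself as it turns.
- round_flask: the other flask, to be left alone: round amber body 72 mm across, same foot, neck, height and cap (129 mm high in all), fixed. Origin: centre of the foot's underside.
- salve_tin0: flat round salve tin, 53 mm across, 22 mm high; a bystander. Origin: centre of its underside
- salve_tin1: flat round salve tin, 53 mm across, 22 mm high; a bystander. Origin: centre of its underside
- tealight0: tealight in a metal cup, 40 mm across, 21 mm high; a bystander. Origin: centre of its underside
- counter_bell: domed counter bell, 71 mm across, 62 mm high; a bystander. Origin: centre of its underside
- crystal_jade: standing pointed crystal, 36 x 32 x 69 mm; a bystander. Origin: centre of its underside
- stone_dish: small dish of tumbled stones, 72 mm across, 26 mm high; a bystander. Origin: centre of its underside
- seal_stamp: upright seal stamp with a turned handle, 26 mm across, 92 mm high; a bystander. Origin: centre of its underside
Not all that is in view belongs to the job. Of the things like the square_cap, leave any that is blue, green or pink; of the rest the smaller one is meant.

How it is judged:
On the way:
1. the cap, still on the neck, is turned far enough to come off (over 50 degrees from its start) (angle between the x axis of square_cap and the x axis of square_flask, either way round above 0.87 rad and z of square_cap in the frame of square_flask below 0.095 m), for 0.05 s.
At the end, for the whole second after the job is handed in: The fingers hold the square flask's cap at rest (under 3 cm/s) and upright (within 17 degrees), its underside 30 to 180 mm above the flask's mouth and its axis within 50 mm of the neck's, and nothing else carries it (z of square_cap in the frame of square_flask between 0.14 and 0.29 m and horizontal distance between square_cap and square_flask below 0.05 m and angle between square_cap's own z axis and vertical below 0.3 rad and linear speed of square_cap below 0.03 m/s and contact force between the fingers and square_cap above 1 N and contact force between square_flask and square_cap below 0.1 N); the arm keeps its last pose, push and grip.
It fails at once if the round flask is touched by the robot (over 3 N) (contact force between any of the arm, the fingers and round_flask above 3 N).
It fails at once if the cap is forced against its stop or its thread (over 340 N on the flask's neck, more than twice what a light grip can do) (contact force between square_flask and square_cap above 340 N).
It fails at once if a bystander is moved more than 25 mm (distance of any of salve_tin0, salve_tin1, tealight0, counter_bell, crystal_jade, stone_dish, seal_stamp from where it was at the start of the episode above 0.025 m).
It also fails if it takes over 45 s, if anything falls off the work surface, if the arm or the gripper's body presses on something with over 40 N, if the wrist force passes 120 N, or if a joint passes its speed limit or range.

## Working session

There is one attempt and no reset: what is moved stays moved. The work goes in short steps, Python scripts to look and compute and a tool call to move; the robot and the scene stay as the last step left them, time stands still between calls to the robot, and variables do not carry over. Pictures are saved under pics/ and viewed, at most 10 in all, crops included, and the job is handed in when it is done.

Besides the shell and the picture viewer there is one more tool, called after "Call:" as name(argument=value, ...) on one line, values as JSON. jog_arm: Moves the arm, as the interface text tells. Its arguments: {"type":"object","properties":{"commands":{"type":"array"},"squeeze":{"type":"number"}},"required":["commands"]}

```bash
mkdir -p pics; python3 - <<'E'
from workcell import sensors, viewer, manip
import cv2,numpy as np
for n in("scene","top"):
    cv2.imwrite(f"pics/{n}0.png",viewer.snapshot(n)[:,:,::-1]); c=viewer.calibration(n); print(n,{k:np.round(v,4).tolist() for k,v in c.items()})
print(sensors.observe(),manip.nose_length)
E
```

```text
scene {'fx': 368.6131, 'fy': 368.6131, 'cx': 320.0105, 'cy': 196.5617, 'T': [[-0.8336, 0.2588, -0.488, 0.0782], [-0.5523, -0.3761, 0.744, 0.6613], [0.009, 0.8897, 0.4564, 0.485], [0.0, 0.0, 0.0, 1.0]]}
top {'fx': 380.5349, 'fy': 380.5349, 'cx': 323.5144, 'cy': 203.2835, 'T': [[-0.0029, 0.9817, -0.1906, 0.3556], [-1.0, -0.0022, 0.0039, 0.076], [0.0034, 0.1907, 0.9817, 0.9455], [0.0, 0.0, 0.0, 1.0]]}
{'clock': 0.1, 'joints': array([ 1.09418837,  0.62923177,  0.03842254,  1.51822928, -0.02698783,
        0.9963292 , -0.01998142]), 'dq': array([ 1.67600907e-05, -3.92552865e-03, -1.14056318e-03, -2.45331293e-03,
        9.33151704e-04, -4.81099035e-04,  1.05957786e-04]), 'joint_efforts': array([ 2.36635555e-03, -5.50798380e+01,  1.14750747e+00, -1.87120003e+01,
       -5.20724547e-02,  1.92051649e-02,  2.18347657e-05]), 'position': array([ 0.25938461, -0.59537379,  0.21267223]), 'tcp_rot': array([-3.13991232e+00,  1.22102543e-05,  4.10852017e-01]), 'contact_force': array([ 0.67492843, -0.35639394, -0.41867997]), 'wrist_torque': array([-0.00036034,  0.01937785, -0.0216925 ]), 'finger_force': 0.0, 'width': 0.09390527063950932} 0.008
```

View pics/scene0.png

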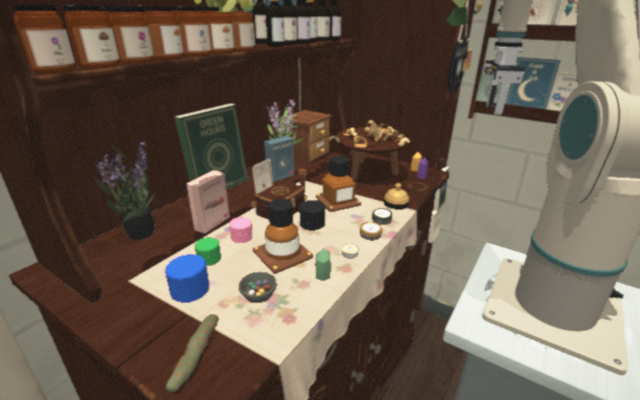

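View pics/top0.png

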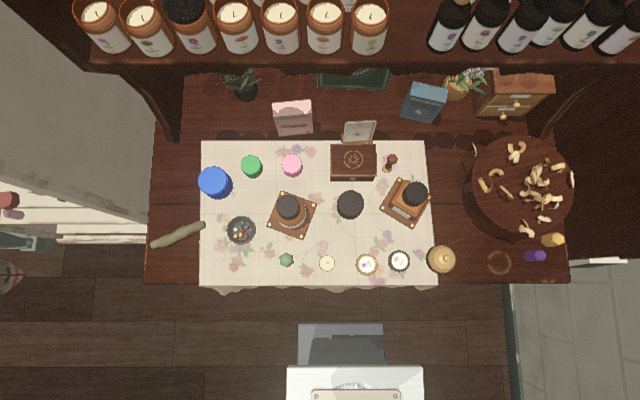

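The square flask with the label is at top-view (405,202), cap about (415,193), and at scene (339,185), cap about (340,163). The round flask is at top-view (292,212). The loose black pot at (350,205) is a decoy. I'll enlarge both views of the square flask next.

```bash
python3 - <<'E'
import cv2,numpy as np
a=cv2.imread("pics/top0.png")[160:240,370:450]; b=cv2.imread("pics/scene0.png")[145:215,305:375]
f=lambda i:cv2.resize(i,(400,400),interpolation=cv2.INTER_CUBIC)
cv2.imwrite("pics/crop.png",np.hstack([f(a),f(b)]))
E
```

```text
(no output)
```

View pics/crop.png

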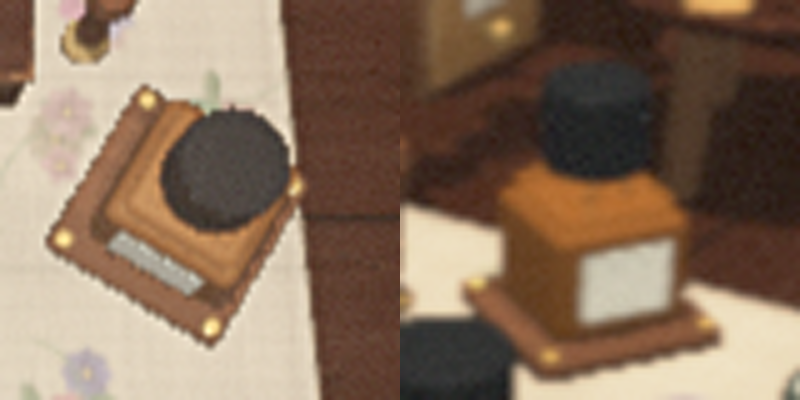

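The crop shows the cap-top centre at top px (416,193) and scene px (339.6,159.7). The foot's screws in the top view are at (399.4,179.4), (429,197), (412.4,225.4) and (382.6,207.6).

```bash
cat > h.py <<'E'
from workcell import viewer,sensors
import numpy as np
def ray(n,u,v):
    c=viewer.calibration(n);T=c["T"];return T[:3,3],T[:3,:3]@np.array([(u-c["cx"])/c["fx"],-(v-c["cy"])/c["fy"],-1])
def tri(a,b):
    (p,d),(q,e)=ray("top",*a),ray("scene",*b)
    s,t=np.linalg.lstsq(np.c_[d,-e],q-p,rcond=None)[0]
    return (p+s*d+q+t*e)/2,np.linalg.norm(p+s*d-q-t*e)
def plane(n,px,z):
    p,d=ray(n,*px);return p+d*(z-p[2])/d[2]
E
python3 - <<'E'
from h import *
print(tri((416,193),(339.6,159.7)), plane("top",(416,193),.129), plane("scene",(339.6,159.7),.129))
s=[(399.4,179.4),(429,197),(412.4,225.4),(382.6,207.6)]
P=np.array([plane("top",p,.012) for p in s]);print(P,P.mean(0))
for n,p in dict(decoy=(350,205),stamp=(391,160),bell=(441,259),tin=(399,261)).items(): print(n,plane("top",p,.03))
E
```

```text
(array([ 0.53727858, -0.13137075,  0.12634457]), np.float64(8.04137217137484e-05)) [ 0.53672536 -0.13068015  0.129     ] [ 0.53384125 -0.12551443  0.129     ]
[[ 0.59802716 -0.11997937  0.012     ]
 [ 0.5523361  -0.19244552  0.012     ]
 [ 0.48065744 -0.14734838  0.012     ]
 [ 0.52556536 -0.07506694  0.012     ]] [ 0.53914652 -0.13371005  0.012     ]
decoy [0.52894096 0.00752313 0.03      ]
stamp [ 0.64355989 -0.09717426  0.03      ]
bell [ 0.39735027 -0.20748858  0.03      ]
tin [ 0.39290582 -0.10703872  0.03      ]
```

Call:
jog_arm(commands=[0,0,-6,0,0,0,1,0,0,-6,0,0,0,1,44,-31.5,-6,0,0,-0.92,1,44,-31.5,-6,0,0,-0.92,1,44,-31.5,-6,0,0,-0.92,1,44,-31.5,-6,0,0,-0.92,1,44,-31.5,-6,0,0,-0.92,1,44,-31.5,-6,0,0,-0.92,1], squeeze=25)

```text
clock: 0.77
position: [0.3883, -0.3793, 0.2733]
tcp_rot: [-3.141, -0.0, 1.167]
contact_force: [0.9, -0.7, 0.2]
width: 0.0938
finger_force: 0.0
```

Call:
jog_arm(commands=[28,3.9,3,0,0,-0.16,1,28,3.9,3,0,0,-0.16,1,28,3.9,3,0,0,-0.16,1,28,3.9,3,0,0,-0.16,1,28,3.9,3,0,0,-0.16,1,28,3.9,3,0,0,-0.16,1,28,3.9,3,0,0,-0.16,1,28,3.9,3,0,0,-0.16,1])

```text
clock: 1.43
position: [0.5385, -0.1309, 0.2427]
tcp_rot: [3.141, -0.006, 1.332]
contact_force: [0.7, 0.2, 0.5]
width: 0.0942
finger_force: 0.0
```

```bash
python3 - <<'E'
from h import *
import cv2
s=sensors.observe();print(s["position"],s["tcp_rot"],s["joints"])
t=viewer.snapshot("top")[140:260,340:460,::-1];c=viewer.snapshot("scene")[100:220,280:400,::-1]
f=lambda i:cv2.resize(i,(400,400),interpolation=cv2.INTER_CUBIC)
cv2.imwrite("pics/c1.png",np.hstack([f(t),f(c)]))
E
```

```text
[ 0.53850967 -0.13091182  0.24274714] [ 3.14135989 -0.0059068   1.33220625] [ 0.37695689  0.467281   -0.27389779  1.74686079  0.14349517  0.9465921
 -0.19154522]
```

View pics/c1.png

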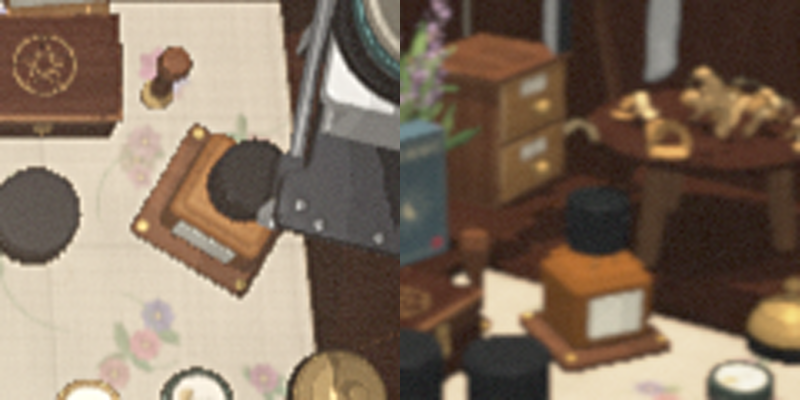

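The crops show the jaws straddling the cap axis, with the cap at top px (415,193), so I'll descend.

Call:
jog_arm(commands=[-0.1,0,4,0,0,0,1,-0.1,0,8,0,0,0,1,-0.1,0,11,0,0,0,1,-0.1,0,13,0,0,0,1,-0.1,0,13.8,0,0,0,1,-0.1,0,13.8,0,0,0,1,-0.1,0,13.8,0,0,0,1])

```text
clock: 2.12
position: [0.5351, -0.1422, 0.1061]
tcp_rot: [3.141, 0.0, 1.319]
contact_force: [-0.2, -0.1, 0.1]
width: 0.0938
finger_force: 0.0
```

Call:
jog_arm(commands=[0,0,0,0,0,0,0.4,0,0,0,0,0,0,0.3,0,0,0,0,0,0,0.2,0,0,0,0,0,0,0.2,0,0,0,0,0,0,0.2,0,0,0,0,0,0,0.2], squeeze=25)

```text
clock: 2.62
position: [0.5352, -0.1411, 0.1058]
tcp_rot: [3.141, 0.0, 1.321]
contact_force: [0.0, 0.1, 0.3]
width: 0.0574
finger_force: 0.0
```

Call:
jog_arm(commands=[0,0,0,0,0,0,0.75,0,0,0,0,0,0,0.75,0.5,0,0.1,0,0,0,0.75,0.9,0,0.1,0,0,0,0.75,0.9,0,0.1,0,0,0,0.75,0.9,0,0.1,0,0,0,0.75])

```text
clock: 3.12
position: [0.5374, -0.1316, 0.1044]
tcp_rot: [-3.142, -0.0, 1.322]
contact_force: [0.3, -0.5, -0.0]
width: 0.0704
finger_force: 0.0
```

Call:
jog_arm(commands=[0,0,0,0,0,0,0.4,0,0,0,0,0,0,0.3,0,0,0,0,0,0,0.3,0,0,0,0,0,0,0.3,0,0,0,0,0,0,0.3,0,0,0,0,0,0,0.3,0,0,0,0,0,0,0.3], squeeze=25)

```text
clock: 3.7
position: [0.5382, -0.1327, 0.1047]
tcp_rot: [3.14, -0.0, 1.321]
contact_force: [3.8, -1.5, 0.1]
width: 0.0497
finger_force: 25.0
```

```bash
python3 -c "
from h import *
s=sensors.observe();print({k:np.round(s[k],4) for k in s})"
```

```text
{'clock': np.float64(3.7), 'joints': array([ 0.3319,  0.6455, -0.2149,  1.8866,  0.2197,  0.6302, -0.2691]), 'dq': array([-0.0014, -0.0001,  0.0017, -0.0006,  0.001 ,  0.0017, -0.0023]), 'joint_efforts': array([-2.49800e-01, -4.93848e+01, -2.36570e+00, -1.08265e+01,
       -3.26300e-01,  1.12560e+00, -5.70000e-03]), 'position': array([ 0.5382, -0.1327,  0.1047]), 'tcp_rot': array([ 3.1395e+00, -1.0000e-04,  1.3206e+00]), 'contact_force': array([ 3.8274, -1.5158,  0.1098]), 'wrist_torque': array([-0.3119, -0.7736,  0.0187]), 'finger_force': np.float64(24.9967), 'width': np.float64(0.0497)}
```

Call:
jog_arm(commands=[0,0,0,0,0,-0.04,0.3,0,0,0,0,0,-0.08,0.3,0,0,0,0,0,-0.11,0.3,0,0,0,0,0,-0.14,0.3,0,0,0,0,0,-0.17,0.3,0,0,0,0,0,-0.2,0.3,0,0,0,0,0,-0.2,0.3])

```text
clock: 4.28
position: [0.5381, -0.133, 0.1048]
tcp_rot: [3.14, 0.0, 1.521]
contact_force: [4.3, -3.4, -1.1]
width: 0.0498
finger_force: 25.0
```

```bash
python3 -c "
from h import *
s=sensors.observe();print({k:np.round(s[k],4) for k in ('tcp_rot','joint_efforts','contact_force','wrist_torque','finger_force','width')})"
```

```text
{'tcp_rot': array([3.1398e+00, 1.0000e-04, 1.5205e+00]), 'joint_efforts': array([ -1.632 , -48.708 ,  -4.4952,  -9.6265,  -0.2407,   1.4832,
         0.7964]), 'contact_force': array([ 4.3215, -3.4281, -1.0878]), 'wrist_torque': array([-0.7816, -1.1659, -0.6311]), 'finger_force': np.float64(24.9963), 'width': np.float64(0.0498)}
```

Torque rose to about 0.63 Nm by 11°, which looks like a stop. I'll go back and try the other way.

Call:
jog_arm(commands=[0,0,0,0,0,0.06,0.3,0,0,0,0,0,0.12,0.3,0,0,0,0,0,0.18,0.3,0,0,0,0,0,0.24,0.3,0,0,0,0,0,0.3,0.3,0,0,0,0,0,0.36,0.3,0,0,0,0,0,0.42,0.3,0,0,0,0,0,0.42,0.3])

```text
clock: 4.95
position: [0.5388, -0.1322, 0.1049]
tcp_rot: [3.139, -0.001, 1.1]
contact_force: [4.7, -2.2, 0.4]
width: 0.0496
finger_force: 25.0
```

```bash
python3 -c "
from h import *
s=sensors.observe();print({k:np.round(s[k],4) for k in ('tcp_rot','joint_efforts','contact_force','wrist_torque','finger_force','width')})"
```

```text
{'tcp_rot': array([ 3.1388e+00, -1.1000e-03,  1.1003e+00]), 'joint_efforts': array([ -0.6925, -48.6243,  -1.6773,  -9.4871,  -0.6138,   1.7583,
        -0.4519]), 'contact_force': array([ 4.738 , -2.1898,  0.3852]), 'wrist_torque': array([-0.5659, -1.2388,  0.0232]), 'finger_force': np.float64(24.9987), 'width': np.float64(0.0496)}
```

Torque is near zero 12° past the start, so this way (clockwise from above, a reversed thread) gives. I'll keep turning.

Call:
jog_arm(commands=[0,0,0,0,0,0.1,0.3,0,0,0,0,0,0.2,0.3,0,0,0,0,0,0.3,0.3,0,0,0,0,0,0.4,0.3,0,0,0,0,0,0.5,0.3,0,0,0,0,0,0.6,0.3,0,0,0,0,0,0.65,0.3,0,0,0,0,0,0.65,0.3])

```text
clock: 5.62
position: [0.5388, -0.1322, 0.1049]
tcp_rot: [3.14, -0.003, 0.45]
contact_force: [4.5, -1.9, -0.6]
width: 0.0497
finger_force: 25.0
```

```bash
python3 -c "
from h import *
s=sensors.observe();print({k:np.round(s[k],4) for k in ('tcp_rot','joints','joint_efforts','contact_force','wrist_torque','finger_force','width')})"
```

```text
{'tcp_rot': array([ 3.1397e+00, -2.6000e-03,  4.5040e-01]), 'joints': array([ 0.1689,  0.6389,  0.0322,  1.8911, -0.0337,  0.609 , -0.8981]), 'joint_efforts': array([ -0.8271, -48.5304,   0.5063,  -9.441 ,  -0.4431,   1.8291,
        -0.4043]), 'contact_force': array([ 4.492 , -1.915 , -0.6182]), 'wrist_torque': array([-0.6079, -1.1377,  0.0281]), 'finger_force': np.float64(24.9981), 'width': np.float64(0.0497)}
```

Call:
jog_arm(commands=[0,0,0,0,0,0.1,0.3,0,0,0,0,0,0.2,0.3,0,0,0,0,0,0.3,0.3,0,0,0,0,0,0.4,0.3,0,0,0,0,0,0.5,0.3,0,0,0,0,0,0.6,0.3,0,0,0,0,0,0.66,0.3,0,0,0,0,0,0.66,0.3])

```text
clock: 6.28
position: [0.5387, -0.1326, 0.1048]
tcp_rot: [3.141, -0.003, -0.21]
contact_force: [4.5, -3.0, 1.2]
width: 0.05
finger_force: 25.0
```

Call:
jog_arm(commands=[0,0,-0.1,0,0,0,0.3,0,0,-0.3,0,0,0,0.3,0,0,-0.5,0,0,0,0.3,0,0,-0.5,0,0,0,0.3])

```text
clock: 6.62
position: [0.5384, -0.1329, 0.1096]
tcp_rot: [3.141, -0.003, -0.208]
contact_force: [5.4, -3.9, -1.7]
width: 0.0492
finger_force: 25.0
```

```bash
python3 -c "
from h import *
s=sensors.observe();print({k:np.round(s[k],4) for k in ('tcp_rot','joints','contact_force','wrist_torque','finger_force','width')})"
```

```text
{'tcp_rot': array([ 3.1411e+00, -2.6000e-03, -2.0830e-01]), 'joints': array([ 0.046 ,  0.6428,  0.2226,  1.8917, -0.2263,  0.6287, -1.3701]), 'contact_force': array([ 5.4288, -3.9329, -1.6884]), 'wrist_torque': array([-0.8369, -1.0802, -0.0327]), 'finger_force': np.float64(24.9962), 'width': np.float64(0.0492)}
```

It rises freely, so I'll lift it to about 8 cm clear of the mouth.

Call:
jog_arm(commands=[0,0,-1,0,0,0,0.3,0,0,-2.5,0,0,0,0.3,0,0,-4,0,0,0,0.3,0,0,-6,0,0,0,0.3,0,0,-8,0,0,0,0.3,0,0,-9.5,0,0,0,0.3,0,0,-9.8,0,0,0,0.3,0,0,-9.8,0,0,0,0.3])

```text
clock: 7.28
position: [0.5365, -0.1314, 0.2077]
tcp_rot: [-3.14, 0.001, -0.208]
contact_force: [-0.4, 0.6, -1.3]
width: 0.0497
finger_force: 25.0
```

Call:
jog_arm(commands=[0,0,0,0,0,0,0.3,0,0,0,0,0,0,0.3,0,0,0,0,0,0,0.3,0,0,0,0,0,0,0.3])

```text
clock: 7.62
position: [0.5366, -0.1322, 0.2065]
tcp_rot: [3.142, 0.002, -0.209]
contact_force: [1.4, 0.1, -0.8]
width: 0.0497
finger_force: 25.0
```

```bash
python3 - <<'E'
from h import *
import cv2
t=viewer.snapshot("top")[140:260,340:460,::-1];c=viewer.snapshot("scene")[100:220,280:400,::-1]
f=lambda i:cv2.resize(i,(400,400),interpolation=cv2.INTER_CUBIC)
cv2.imwrite("pics/c2.png",np.hstack([f(t),f(c)]))
E
```

```text
(no output)
```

View pics/c2.png

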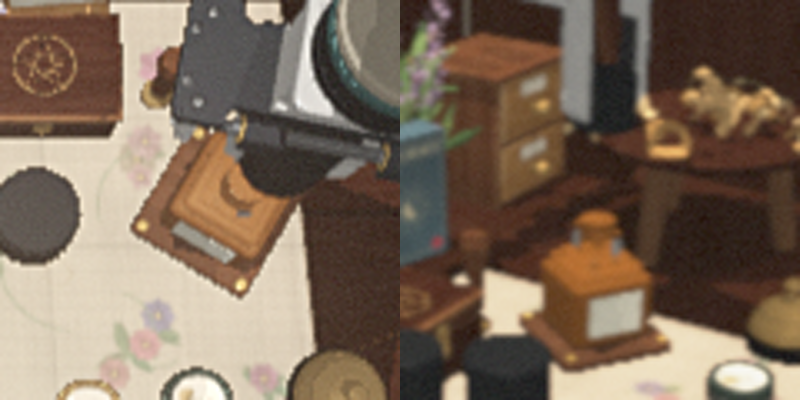

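The neck is bare (scene crop (598,230)), and the cap is held upright between the fingers straight above it (scene crop (613,90)). I'll hand the job in.

```bash
python3 -c "
from workcell import finish_job
print(finish_job())"
```

```text
the job is handed in; nothing more can be done
None
```

The cap had a reversed thread, so I turned it about a quarter turn clockwise and lifted it off; the gripper now holds it upright about 8 cm above the open mouth of the square flask, and the job is handed in (no verdict came back).

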